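# Run a bridge plate out over a post and hold it

## Task

Wind the handwheel until the carriage of the slide is right up against its end stop, then slide the aluminium plate that lies on it farther out, flat on the carriage and without lifting it, until the large hole in its outer end stands centrally over the top of the post, so that a colleague can push the post up through it. So far out the plate would tip off the carriage on its own: keep it held down, level and still over the post without touching the post, and finish while still holding it - do not let go. Leave the bottle, the round box, the sensor head and the mirror mount beside the slide where they are.

Things in the scene. Friction and masses are not known exactly. Their poses are not given: they have to be found in the camera images.
- stage: fixed rack-and-pinion slide: black bed 204 x 104 mm, its top at z 56 mm. Origin on the table under the middle of the bed; +x is outward (to end stop and post), +y the side of the handwheel, whose drive box reaches to y 149, z 70 mm. End stop: bare aluminium block across the outer end (x 92 to 102 mm, up to z 78 mm); its two buttons meet the front of the carriage at x 90 mm
- carriage (a joint): travel of the carriage along the stage's +x, in m: 0 = fully back, 0.050 = touching the end stop. The handwheel drives it 8 mm per rad (50 mm a turn). Black carriage, 110 mm long; its saddle is 84 mm wide with its top at z 76 mm, and on it stands a 30 mm wide rib whose flat top, at z 90 mm, carries the plate
- handwheel (a joint): angle of the handwheel in rad, 0 with the carriage fully back, growing as it is turned clockwise seen from above (carriage goes outward), 6.25 at the stop; it turns against about 0.13 N m (4 N at the grip) and stays where it is left
- carriage_edge (a point): middle of the outer top edge of the carriage rib: the edge over which the plate tips; the carriage lies behind it towards the stage's -x
- wheel_hub (a point): fixed point on the vertical axis of the handwheel, 84 mm above the table. The steel wheel is 89 mm across, its rim between z 82 and 91 mm
- wheel_grip (a point): middle of the black upright grip on the handwheel, 33 mm from the wheel's axis, 112 mm above the table; the grip is 16 mm thick, stands from z 93 to 131 mm and revolves freely on its pin, so it can be pinched from above and led round in a circle without turning the hand
- plate: loose bare aluminium plate, 240 x 50 x 10 mm, about 0.32 kg (0.25 to 0.4), lying lengthwise on the carriage rib and 10 mm wider than it on each side; rows of small tapped holes. Origin at the centre of its underside; x along its length towards the outer end, where the large hole is, z up. The tail is at x -120 mm. It rides along with the carriage when that is wound
- plate_hole (a point): centre of the large clear hole (22 mm across) at the upper face of the plate, 18 mm from its outer end, at x 102 mm of the plate
- post_top (a point): centre of the top of the steel post, 12.7 mm thick, which stands upright in a fixed black post holder on the table beyond the end stop, in line with the slide; its top is 76 mm above the table, 14 mm under the plate's underside
- post_holder: the fixed black post holder, barrel 25 mm across and 50 mm high with a thumbscrew, in which the post stands; origin on the table, 6 mm beside the axis of the post
- dropper: amber dropper bottle, 38 mm across, 115 mm high, stands on the table beyond the slide; origin at the centre of its underside; leave alone
- optic_box: round clear optic box, 41 mm across, 18 mm high, on the table near the post; origin at the centre of its underside; leave alone
- meter_head: round black sensor head, 44 mm across, 16 mm high, on the table beyond the post; origin at the centre of its underside; leave alone
- kin_mount: black mirror mount lying on its face, 51 x 51 x 39 mm, on the table in front of the slide; origin at the centre of its underside; leave alone
Mind the look-alikes: they are no part of the job. Leave any red look-alike of the post_holder alone.

How it is judged:
By the outcome, as a careful person would: the job done as asked, in the order asked, and still so for the second after the job is handed in, while the arm keeps its last pose, push and grip.
It also fails if it takes over 58 s, if anything falls off the work surface, if the arm or the gripper's body presses on something with over 40 N, if the wrist force passes 120 N, or if a joint passes its speed limit or range.

## Robot

A 7-joint arm with a two-finger parallel gripper is mounted at the origin on a cart in front of the work surface, level with it; the furniture and walls round the work are solid. World frame = base frame: x ahead of the robot, y to its left, z up, the work surface at z = 0. Lengths are in m, angles in rad, forces in N, time in s.
With the tool pointing down it reaches from about 0.35 to 0.9 m from the base axis. Payload 8.1 kg.
Tool frame: the origin (TCP) lies between the finger pads; the fingertips stand ctrl.finger_overhang ahead of it and the grasp point (between the pads) lies 3 mm ahead of it (ctrl.finger_overhang is the distance from the TCP to the fingertips, in m); z points along the fingers, y is the line along which they close (so a half turn about z gives the same grasp; the last joint's range is limited). The gripper opens to 92 mm and grips with 3 to 60 N. Pads are 19 mm wide; open, the fingers measure 130 mm over their backs; the gripper's body (75 mm by 190 mm) begins 47 mm behind the grasp point.
Start: joints at [-0.103, 0.434, 0.025, 1.573, -0.012, 1.134, -0.075], TCP at [0.625, -0, 0.222] pointing down, gripper open.
Joint ranges: [-2.62, 2.62], [-0.44, 2.09], [-1.27, 1.32], [0.08, 2.57], [-1.32, 4.46], [0.12, 2], [-2.74, 2.74]. Speed limits (rad/s): [2.22, 2.22, 3.01, 3.01, 3.14, 3.14, 3.14].

## Interface

Orientations are given as a unit quaternion [w, x, y, z].
In Python, from cell import monitor, eyes, ctrl, models gives the robot as it stands. The module is installed in compiled form; this text tells all that it offers.
- The arm moves only by the shell command python3 -m handwheel 'ROWS'. ROWS is JSON, a list of rows, each an object with "dp": the shift along the tool's x, y, z in units of 0.3 m (1.0 is 0.3 m), a list of three; "yaw": the turn about the tool's z in units of 60 degrees (1.0 is 60 degrees); "fingers": the closure, from 0 (fully open) to 1 (shut). In form: [{"dp": [dx, dy, dz], "yaw": yaw, "fingers": fingers}, ...]. A call has 1 to 5 rows; each row is the pose to reach, as a shift and turn from the pose commanded when the call began, along the tool's axes at that moment; what a row does not reach only later rows make up. A row lasts 1/8 s, in which the tool goes at most 62.5 mm and 10.7 degrees, less where a joint would pass 70% of its speed; a pose out of reach is approached as far as the arm can. A call with a number of a shift or a turn outside -1 to 1 is refused whole. A call with a gripper value outside its range is refused whole. The fingers move at their own pace and stop on an object; the grip force is fixed at half the most. Time passes only in rows, so rows that repeat a pose let the fingers close. It gives the time, the measured TCP pose, the force, the opening and the grip force at its end, in the units of the state.
- monitor.observe(): the state, without advancing time (a new reading comes with each control period).
- eyes.get_image(name): name is "scene" or "side" or "wrist"; returns a dict with "frame" (480x640x3 uint8, red, green, blue), "range_z" (480x640 float32, m along the optical axis (not along the pixel's ray), 0 where there is no reading), "fx", "fy", "cx", "cy" (pixels), "R" (3x3) and "t" (3): a world point X has camera coordinates R X + t. Camera axes: x right, y down, z forward; pixel columns grow to the right and rows downward; lengths in m; the calibration is good to about 2 mm. A picture is of the moment at which its call begins.
- ctrl.close_job(): hands the job in; it is judged then, once.
Trained networks look in the newest picture that a camera, given by its name, has taken for a name from the list of things; names that differ only in an ending like _2 or _b are one class to them, and where a whole thing is asked for, a point or a joint stands for the part that bears it (a point fixed in the world has none). Each returns a list of dicts, best first, with "p" (0 to 1); they miss things now and then, are a little off and sometimes report something else, mostly with a low value. They report only what shows in the picture. A call takes as long as a camera call. They do not tell look-alikes from the thing itself.
- models.boxes_of(name, camera): "point" ([x, y, z] in m, in world coordinates, good to about 4 mm: the middle of the surface that is visible of it).
- models.tip_of(name, camera): "point" ([x, y, z] in m, in world coordinates, good to about 4 mm: a listed point, or the origin of a listed thing).
The state is a dict: "time": time; "joints": joint angles; "joint_velocities": joint speeds; "joint_efforts": joint torques, N m; "tcp_pos": TCP position; "tcp_rot": TCP orientation; "force": force on the tool from outside, world axes, zero at the start; "ft_torque": the same for the moment, N m; "gripper_width": finger opening in m; "gripper_force": force on a finger pad.
Only numpy, scipy, OpenCV 4.12 (cv2) and the standard library are available. Lean on these libraries where they do the work, as an engineer would, in place of code of your own. Each camera call takes 0.05 s, during which the arm holds its last target. There are 200 camera calls.

## Working session

There is one attempt and no reset: what is moved stays moved. The work goes in short steps, Python scripts to look and compute and a shell command to move; the robot and the scene stay as the last step left them, time stands still between calls to the robot, and variables do not carry over. Pictures are saved under pics/ and viewed, at most 10 in all, crops included, and the job is handed in when it is done.

```bash
mkdir -p pics; python3 - <<'E'
from cell import monitor, eyes, ctrl, models
import cv2,numpy as np
s=monitor.observe(); print({k:np.round(v,3).tolist() for k,v in s.items()}, ctrl.finger_overhang)
ims=[]
for c in ("scene","side"):
    d=eyes.get_image(c); ims.append(d["frame"]); np.savez(f"pics/{c}.npz",**d)
    for n in ["carriage_edge","wheel_hub","wheel_grip","plate","plate_hole","post_top","post_holder","stage","dropper","optic_box","meter_head","kin_mount"]:
        print(c,n,[(np.round(r["point"],3).tolist(),round(r["p"],2)) for r in models.tip_of(n,c)[:3]])
    cv2.imwrite(f"pics/{c}0.png",d["frame"][:,:,::-1])
E
```

```text
{'time': 0.0, 'joints': [-0.103, 0.435, 0.025, 1.574, -0.012, 1.134, -0.075], 'joint_velocities': [0.002, 0.0, -0.001, 0.001, 0.0, -0.0, 0.0], 'joint_efforts': [0.0, -66.785, 0.985, -31.446, -0.061, 0.043, 0.0], 'tcp_pos': [0.624, -0.0, 0.221], 'tcp_rot': [-0.0, 0.707, 0.707, -0.001], 'force': [-0.615, 0.75, -0.421], 'ft_torque': [-0.008, -0.002, 0.007], 'gripper_force': 0.0, 'gripper_width': 0.092} 0.022
scene carriage_edge [([0.576, -0.162, 0.09], 0.85)]
scene wheel_hub []
scene wheel_grip [([0.473, -0.211, 0.109], 0.84)]
scene plate [([0.583, -0.223, 0.092], 0.75)]
scene plate_hole [([0.572, -0.127, 0.1], 0.64)]
scene post_top [([0.554, 0.103, 0.075], 0.81), ([0.46, 0.061, 0.076], 0.68), ([0.496, 0.148, 0.08], 0.66)]
scene post_holder [([0.556, 0.007, -0.001], 0.78), ([0.486, 0.142, 0.003], 0.77), ([0.457, 0.06, -0.001], 0.73)]
scene stage [([0.579, -0.209, 0.002], 0.91)]
scene dropper [([0.709, -0.162, 0.001], 0.69), ([0.382, -0.106, 0.0], 0.68)]
scene optic_box [([0.417, -0.017, 0.0], 0.66)]
scene meter_head [([0.702, -0.011, 0.001], 0.71)]
scene kin_mount [([0.384, -0.105, 0.0], 0.94)]
side carriage_edge [([0.578, -0.165, 0.089], 0.73), ([0.386, -0.106, -0.002], 0.22)]
side wheel_hub [([0.468, -0.248, 0.084], 0.62)]
side wheel_grip [([0.47, -0.216, 0.11], 0.95)]
side plate [([0.585, -0.226, 0.089], 0.58)]
side plate_hole []
side post_top [([0.495, 0.14, 0.078], 0.91), ([0.467, 0.06, 0.075], 0.8), ([0.559, 0.009, 0.077], 0.77)]
side post_holder [([0.542, 0.097, -0.003], 0.96), ([0.453, 0.058, 0.0], 0.86), ([0.487, 0.145, -0.005], 0.73)]
side stage [([0.577, -0.206, -0.002], 0.6)]
side dropper [([0.709, -0.161, 0.0], 0.72)]
side optic_box [([0.419, -0.019, -0.002], 0.57)]
side meter_head [([0.701, -0.02, -0.001], 0.59), ([0.417, -0.017, -0.0], 0.3)]
side kin_mount [([0.386, -0.105, -0.0], 0.89), ([0.468, -0.246, 0.087], 0.37)]
```

View pics/scene0.png

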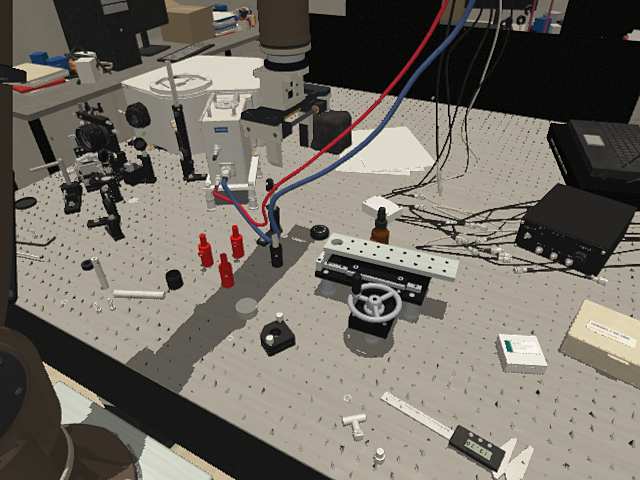

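View pics/side0.png

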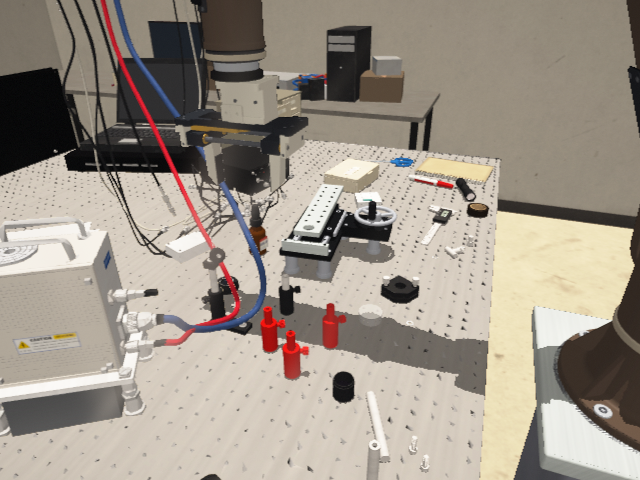

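The scene view shows the plate on the slide at about (390,257) and the wheel at (375,302). The only black post holder is at (277,250). The red ones at (205,250), (237,242) and (226,270) are look-alikes. The side view shows the black holder at (287,295), which matches (0.557, 0.008). Next I refine with depth.

```bash
cat > h.py <<'E'
import numpy as np,cv2
from scipy.optimize import least_squares
def cloud(d):
    z=d["range_z"]; v,u=np.nonzero(z>0); z=z[v,u]
    P=np.c_[(u-d["cx"])*z/d["fx"],(v-d["cy"])*z/d["fy"],z]
    return (P-d["t"])@d["R"]
def sel(P,c,r,z0,z1):
    return P[(np.hypot(P[:,0]-c[0],P[:,1]-c[1])<r)&(P[:,2]>z0)&(P[:,2]<z1)]
def plate(P,c):
    Q=sel(P,c,.14,.096,.106); r=cv2.minAreaRect((Q[:,:2]*1000).astype(np.float32))
    b=cv2.boxPoints(r); return len(Q),np.median(Q[:,2]),r,b
E
python3 - <<'E'
from h import *
np.set_printoptions(precision=4,suppress=True)
for c in ("scene","side"):
    d=np.load(f"pics/{c}.npz"); P=cloud(d)
    n,z,r,b=plate(P,(.584,-.225)); print(c,"plate",n,z,r); print(b)
    Q=sel(P,(.468,-.247),.052,.086,.0935); Q=Q[np.hypot(Q[:,0]-.468,Q[:,1]+.247)>.032]
    f=least_squares(lambda p:np.hypot(Q[:,0]-p[0],Q[:,1]-p[1])-p[2],[.468,-.247,.041],loss="soft_l1",f_scale=.002).x; print("rim",len(Q),f)
    G=sel(P,(.471,-.213),.02,.128,.135); print("grip top",len(G),G.mean(0),G.min(0),G.max(0))
    T=sel(P,(.557,.008),.015,.073,.080); print("post top",len(T),T.mean(0),T.min(0),T.max(0))
    H=P[(P[:,0]>.38)&(P[:,0]<.75)&(P[:,1]>-.4)&(P[:,1]<.15)&(P[:,2]>.135)&(P[:,2]<.5)]
    H=H[np.hypot(H[:,0]-.625,H[:,1])>.13]; print("high",len(H)); print(H[::max(1,len(H)//25)])
E
```

```text
scene plate 2490 0.09931567923891356 ((570.1185302734375, -220.2366943359375), (231.98439025878906, 200.5791015625), 63.52390670776367)
[[ 428.6351 -279.3522]
 [ 608.1776 -368.7752]
 [ 711.6019 -161.1212]
 [ 532.0594  -71.6982]]
rim 600 [ 0.4674 -0.2501  0.0399]
grip top 48 [ 0.4677 -0.2172  0.1298] [ 0.461  -0.2238  0.1281] [ 0.4748 -0.2095  0.1321]
post top 21 [0.5598 0.0073 0.0748] [0.5541 0.0017 0.0732] [0.5665 0.0129 0.0766]
high 89
[[ 0.7484 -0.0972  0.2235]
 [ 0.7479 -0.0953  0.2211]
 [ 0.7455 -0.0921  0.2193]
 [ 0.7471 -0.098   0.2198]
 [ 0.7429 -0.0889  0.2175]
 [ 0.7465 -0.0939  0.2171]
 [ 0.7423 -0.0848  0.2147]
 [ 0.7404 -0.0923  0.217 ]
 [ 0.7454 -0.0967  0.2159]
 [ 0.7384 -0.0867  0.2145]
 [ 0.7415 -0.0919  0.2143]
 [ 0.7484 -0.0955  0.2123]
 [ 0.7372 -0.0851  0.2125]
 [ 0.74   -0.0905  0.2125]
 [ 0.7434 -0.0956  0.2122]
 [ 0.7329 -0.0827  0.2116]
 [ 0.7344 -0.0887  0.2122]
 [ 0.7399 -0.0928  0.2108]
 [ 0.7321 -0.0787  0.2089]
 [ 0.7319 -0.0855  0.2104]
 [ 0.7358 -0.0903  0.2098]
 [ 0.7317 -0.0767  0.2064]
 [ 0.7312 -0.0836  0.2081]
 [ 0.7338 -0.0891  0.2082]
 [ 0.7276 -0.0809  0.2068]
 [ 0.7311 -0.086   0.2064]
 [ 0.7359 -0.0904  0.2054]
 [ 0.7338 -0.0848  0.2028]
 [ 0.7282 -0.083   0.2026]
 [ 0.7256 -0.0843  0.2018]]
side plate 1276 0.10008546960353551 ((567.16259765625, -218.97218322753906), (233.22586059570312, 199.48013305664062), 66.15274810791016)
[[ 428.7911 -285.3046]
 [ 611.241  -365.9543]
 [ 705.5341 -152.6398]
 [ 523.0842  -71.99  ]]
rim 300 [ 0.4691 -0.2451  0.0397]
grip top 28 [ 0.4683 -0.212   0.1302] [ 0.4622 -0.22    0.1281] [ 0.476  -0.2044  0.1321]
post top 30 [0.5609 0.0107 0.0753] [0.5548 0.0045 0.0733] [0.5672 0.0165 0.0773]
high 0
[]
```

```bash
python3 -m handwheel '[{"dp":[-0.715,-0.523,0],"yaw":0,"fingers":0.55},{"dp":[-0.715,-0.523,0],"yaw":0,"fingers":0.55},{"dp":[-0.715,-0.523,0],"yaw":0,"fingers":0.55},{"dp":[-0.715,-0.523,0],"yaw":0,"fingers":0.55},{"dp":[-0.715,-0.523,0],"yaw":0,"fingers":0.55}]'
python3 -m handwheel '[{"dp":[0,0,0],"yaw":0,"fingers":0.55},{"dp":[0,0,0],"yaw":0,"fingers":0.55}]'
python3 - <<'E'
from cell import eyes,models
import cv2
from h import *
np.set_printoptions(precision=4,suppress=True)
d=eyes.get_image("wrist"); cv2.imwrite("pics/w1.png",d["frame"][:,:,::-1])
print([(np.round(r["point"],4),r["p"]) for r in models.tip_of("wheel_grip","wrist")+models.tip_of("wheel_hub","wrist")])
P=cloud(d); G=sel(P,(.468,-.2146),.025,.127,.135); print(len(G),G.mean(0) if len(G) else 0,G.min(0),G.max(0))
E
```

```text
time: 1.92
tcp_pos: [0.4653, -0.2184, 0.222]
tcp_rot: [0.0, 0.709, 0.705, -0.001]
force: [0.8, 0.1, -0.2]
gripper_width: 0.0465
gripper_force: 0.0
time: 2.17
tcp_pos: [0.4694, -0.2128, 0.2216]
tcp_rot: [-0.0, 0.706, 0.708, 0.0]
force: [0.7, 0.5, -0.3]
gripper_width: 0.0415
gripper_force: 0.0
[(array([ 0.4706, -0.2148,  0.1159]), 0.83), (array([ 0.4685, -0.2474,  0.0866]), 0.97)]
289 [ 0.469  -0.2135  0.1291] [ 0.4619 -0.2214  0.127 ] [ 0.4762 -0.2064  0.1315]
```

View pics/w1.png

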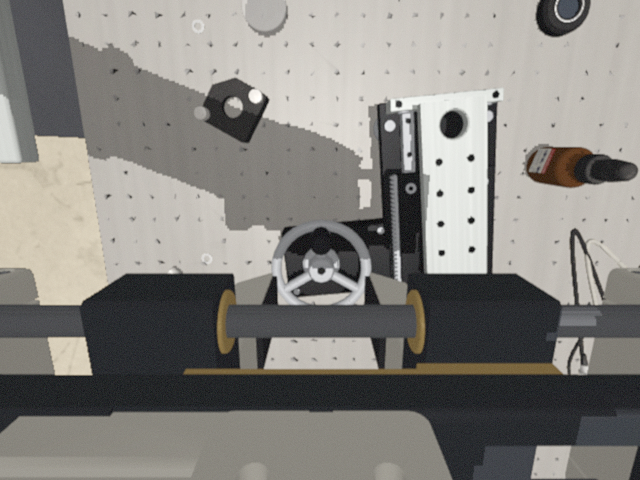

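The wrist view shows the grip upright at (320,237) between the fingers and the hub at (320,270). The positions agree, so I go down and pinch.

```bash
python3 -m handwheel '[{"dp":[0,0.002,0.17],"yaw":0,"fingers":0.55},{"dp":[0,0.002,0.327],"yaw":0,"fingers":0.55},{"dp":[0,0.002,0.327],"yaw":0,"fingers":0.55},{"dp":[0,0.002,0.327],"yaw":0,"fingers":1},{"dp":[0,0.002,0.327],"yaw":0,"fingers":1}]'
python3 -m handwheel '[{"dp":[0,0,0],"yaw":0,"fingers":1},{"dp":[0,0,0],"yaw":0,"fingers":1},{"dp":[0,0,0],"yaw":0,"fingers":1}]'
```

```text
time: 2.95
tcp_pos: [0.4702, -0.2148, 0.1255]
tcp_rot: [0.001, 0.707, 0.707, 0.001]
force: [0.4, 0.4, 0.5]
gripper_width: 0.026
gripper_force: 0.0
time: 3.32
tcp_pos: [0.4708, -0.2151, 0.1259]
tcp_rot: [0.002, 0.707, 0.707, 0.001]
force: [-0.4, 1.0, 15.3]
gripper_width: 0.0008
gripper_force: 7.8
```

```bash
python3 - <<'E'
from cell import eyes,models,monitor
import cv2
print(monitor.observe()["ft_torque"])
a=eyes.get_image("scene")["frame"][190:350,280:480]; b=eyes.get_image("side")["frame"][150:310,270:470]
w=eyes.get_image("wrist")["frame"]; 
for c in ("scene","side"):print([(r["point"],r["p"]) for r in models.tip_of("wheel_grip",c)])
im=cv2.resize(cv2.hconcat([a,b]),(800,320),interpolation=cv2.INTER_CUBIC)
im=cv2.vconcat([im,cv2.resize(w[130:350,145:495],(800,280))[:280]])
cv2.imwrite("pics/g1.png",im[:,:,::-1])
E
```

```text
[0.20422182 0.27753384 0.00120345]
[([0.4738, -0.2125, 0.107], 0.77)]
[([0.4634, -0.2181, 0.1079], 0.79)]
```

View pics/g1.png

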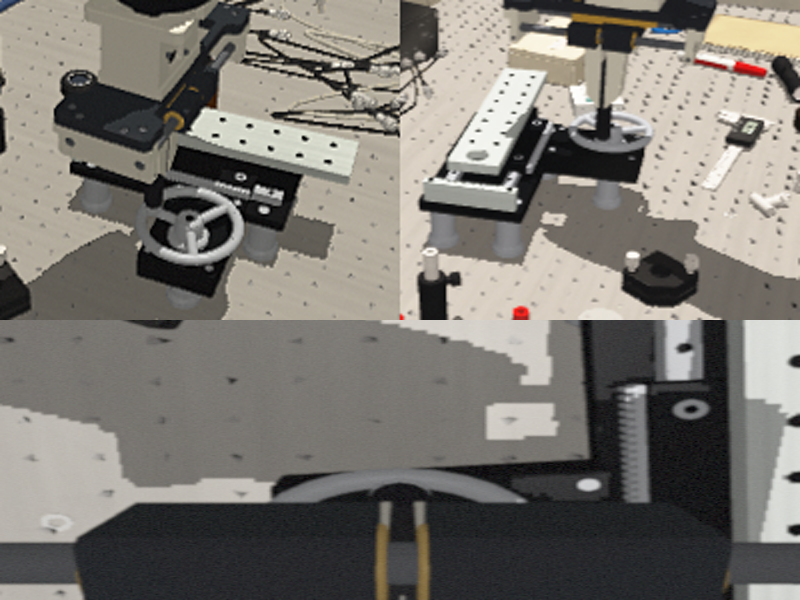

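```bash
python3 - <<'E'
from cell import eyes
from h import *
np.set_printoptions(precision=3,suppress=True,linewidth=200)
for c in ("side","scene","wrist"):
    P=cloud(eyes.get_image(c))
    print(c)
    for z in np.arange(.088,.2,.006):
        Q=sel(P,(.47,-.215),.045,z,z+.006); Q=Q[np.hypot(Q[:,0]-.468,Q[:,1]+.2476)<.05] if z<.094 else Q
        if len(Q): print(round(z,3),len(Q),Q.min(0)[:2],Q.max(0)[:2],np.median(Q,0)[:2])
E
```

```text
side
0.088 162 [ 0.43  -0.257] [ 0.51  -0.201] [ 0.465 -0.217]
0.094 18 [ 0.463 -0.213] [ 0.477 -0.205] [ 0.47 -0.21]
0.1 21 [ 0.463 -0.215] [ 0.477 -0.205] [ 0.468 -0.208]
0.106 25 [ 0.463 -0.214] [ 0.478 -0.206] [ 0.468 -0.209]
0.112 18 [ 0.464 -0.213] [ 0.478 -0.205] [ 0.47  -0.209]
0.118 21 [ 0.462 -0.214] [ 0.475 -0.205] [ 0.468 -0.209]
0.124 22 [ 0.462 -0.218] [ 0.476 -0.206] [ 0.468 -0.209]
0.13 14 [ 0.463 -0.211] [ 0.476 -0.203] [ 0.471 -0.205]
0.136 38 [ 0.459 -0.209] [ 0.483 -0.201] [ 0.472 -0.205]
0.142 47 [ 0.454 -0.225] [ 0.487 -0.202] [ 0.469 -0.205]
0.148 56 [ 0.453 -0.219] [ 0.487 -0.202] [ 0.47  -0.204]
0.154 56 [ 0.453 -0.226] [ 0.487 -0.202] [ 0.468 -0.205]
0.16 57 [ 0.452 -0.223] [ 0.489 -0.202] [ 0.47  -0.205]
0.166 63 [ 0.451 -0.221] [ 0.488 -0.201] [ 0.468 -0.204]
0.172 69 [ 0.451 -0.223] [ 0.488 -0.201] [ 0.471 -0.205]
0.178 60 [ 0.451 -0.222] [ 0.489 -0.202] [ 0.467 -0.205]
0.184 55 [ 0.451 -0.22 ] [ 0.489 -0.201] [ 0.473 -0.205]
0.19 25 [ 0.44  -0.218] [ 0.489 -0.199] [ 0.463 -0.203]
0.196 22 [ 0.44  -0.242] [ 0.496 -0.178] [ 0.457 -0.182]
scene
0.088 302 [ 
[... 1109 characters left out ...]
[ 0.47  -0.207]
0.118 44 [ 0.468 -0.207] [ 0.474 -0.206] [ 0.47  -0.206]
0.124 13 [ 0.466 -0.206] [ 0.473 -0.203] [ 0.47  -0.205]
0.13 101 [ 0.466 -0.205] [ 0.475 -0.202] [ 0.47  -0.204]
0.136 89 [ 0.467 -0.205] [ 0.475 -0.203] [ 0.471 -0.204]
0.142 117 [ 0.467 -0.212] [ 0.474 -0.203] [ 0.47  -0.205]
0.148 73 [ 0.467 -0.205] [ 0.474 -0.203] [ 0.471 -0.204]
0.154 64 [ 0.468 -0.205] [ 0.472 -0.204] [ 0.47  -0.205]
0.16 17 [ 0.468 -0.205] [ 0.472 -0.204] [ 0.471 -0.204]
0.172 329 [ 0.468 -0.223] [ 0.473 -0.21 ] [ 0.47  -0.217]
0.178 27 [ 0.468 -0.218] [ 0.473 -0.213] [ 0.468 -0.215]
0.19 25 [ 0.468 -0.21 ] [ 0.473 -0.205] [ 0.468 -0.207]
0.196 512 [ 0.445 -0.182] [ 0.495 -0.177] [ 0.467 -0.178]
```

The depth shows the closed fingers ending at z ≈ 0.131, so they are standing on top of the grip: the real fingertips are higher than I assumed from the overhang. I lift, open, and measure the offset.

```bash
python3 -m handwheel '[{"dp":[0,0,-0.1],"yaw":0,"fingers":0.55},{"dp":[0,0,-0.1],"yaw":0,"fingers":0.55},{"dp":[0,0,-0.1],"yaw":0,"fingers":0.55}]'
python3 - <<'E'
from cell import eyes,monitor,ctrl
from h import *
import cv2
np.set_printoptions(precision=3,suppress=True,linewidth=200)
s=monitor.observe();print(s["tcp_pos"],s["gripper_width"],ctrl.finger_overhang)
for c in ("side","scene"):
    d=eyes.get_image(c);P=cloud(d); cv2.imwrite(f"pics/t_{c}.png",d["frame"][:,:,::-1])
    print(c)
    for z in np.arange(.126,.24,.006):
        Q=P[(abs(P[:,0]-.47)<.06)&(abs(P[:,1]+.215)<.03)&(P[:,2]>z)&(P[:,2]<z+.006)]
        if len(Q): print(round(z,3),len(Q),Q.min(0)[:2],Q.max(0)[:2],np.median(Q,0)[:2])
E
```

```text
time: 4.1
tcp_pos: [0.4686, -0.2145, 0.1535]
tcp_rot: [0.0, 0.707, 0.707, 0.0]
force: [0.7, 1.5, -0.5]
gripper_width: 0.026
gripper_force: 0.0
[ 0.469 -0.214  0.154] 0.025961500430727584 0.022
side
0.126 32 [ 0.463 -0.22 ] [ 0.477 -0.204] [ 0.47  -0.211]
0.132 2 [ 0.464 -0.213] [ 0.468 -0.21 ] [ 0.466 -0.211]
0.156 10 [ 0.45  -0.219] [ 0.485 -0.201] [ 0.481 -0.206]
0.162 35 [ 0.445 -0.218] [ 0.494 -0.201] [ 0.482 -0.204]
0.168 55 [ 0.439 -0.221] [ 0.498 -0.201] [ 0.481 -0.204]
0.174 64 [ 0.438 -0.225] [ 0.498 -0.202] [ 0.481 -0.204]
0.18 68 [ 0.438 -0.225] [ 0.499 -0.201] [ 0.468 -0.205]
0.186 71 [ 0.438 -0.224] [ 0.499 -0.201] [ 0.481 -0.204]
0.192 69 [ 0.437 -0.225] [ 0.499 -0.201] [ 0.481 -0.204]
0.198 66 [ 0.437 -0.223] [ 0.5   -0.201] [ 0.468 -0.205]
0.204 72 [ 0.436 -0.225] [ 0.499 -0.2  ] [ 0.483 -0.204]
0.21 65 [ 0.436 -0.222] [ 0.5   -0.201] [ 0.453 -0.204]
0.216 56 [ 0.425 -0.225] [ 0.5 -0.2] [ 0.484 -0.204]
0.222 16 [ 0.425 -0.22 ] [ 0.487 -0.197] [ 0.484 -0.203]
0.228 22 [ 0.424 -0.244] [ 0.484 -0.185] [ 0.483 -0.227]
0.234 80 [ 0.411 -0.243] [ 0.53  -0.185] [ 0.441 -0.222]
scene
0.126 59 [ 0.461 -0.224] [ 0.476 -0.209] [ 0.468 -0.217]
0.132 1 [ 0.468 -0.221] [ 0.468 -0.221] [ 0.468 -0.221]
0.156 27 [ 0.446 -0.228] [ 0.488 -0.206] [ 0.483 -0.221]
0.162 44 [ 0.44  -0.227] [ 0.495 -0.206] [ 0.483 -0.224]
0.168 68 [ 0.435 -0.228] [ 0.497 -0.205] [ 0.483 -0.222]
0.174 26 [ 0.436 -0.227] [ 0.496 -0.215] [ 0.483 -0.224]
0.18 4 [ 0.448 -0.227] [ 0.451 -0.226] [ 0.45  -0.227]
0.186 3 [ 0.45  -0.227] [ 0.452 -0.226] [ 0.451 -0.227]
0.192 3 [ 0.45  -0.227] [ 0.45  -0.227] [ 0.45  -0.227]
0.216 2 [ 0.487 -0.23 ] [ 0.487 -0.223] [ 0.487 -0.226]
0.222 15 [ 0.423 -0.244] [ 0.489 -0.225] [ 0.486 -0.228]
0.228 21 [ 0.423 -0.245] [ 0.487 -0.227] [ 0.486 -0.231]
0.234 24 [ 0.422 -0.245] [ 0.53  -0.231] [ 0.485 -0.238]
```

The tips sit 4.5 mm above the reported TCP z, while x and y agree. So I descend a further 56 mm and pinch.

```bash
python3 -m handwheel '[{"dp":[0,0,0],"yaw":0,"fingers":0.5},{"dp":[0,0,0.09],"yaw":0,"fingers":0.5},{"dp":[0,0,0.188],"yaw":0,"fingers":0.5},{"dp":[0,0,0.188],"yaw":0,"fingers":0.5},{"dp":[0,0,0.188],"yaw":0,"fingers":1}]'
python3 -m handwheel '[{"dp":[0,0,0],"yaw":0,"fingers":1},{"dp":[0,0,0],"yaw":0,"fingers":1},{"dp":[0,0,0],"yaw":0,"fingers":1}]'
```

```text
time: 4.82
tcp_pos: [0.469, -0.2147, 0.0977]
tcp_rot: [0.0, 0.707, 0.707, 0.0]
force: [-0.2, -0.2, -0.3]
gripper_width: 0.0399
gripper_force: 0.0
time: 5.2
tcp_pos: [0.4696, -0.2146, 0.0978]
tcp_rot: [0.001, 0.707, 0.707, 0.001]
force: [2.1, 0.6, 3.7]
gripper_width: 0.0149
gripper_force: 30.0
```

```bash
python3 -m handwheel '[{"dp":[-0.0037,0.0285,0],"yaw":0,"fingers":1},{"dp":[-0.0147,0.055,0],"yaw":0,"fingers":1},{"dp":[-0.0322,0.0778,0],"yaw":0,"fingers":1},{"dp":[-0.055,0.0953,0],"yaw":0,"fingers":1},{"dp":[-0.0815,0.1063,0],"yaw":0,"fingers":1}]'; python3 - <<'E'
import numpy as np
for t0 in (75,150,225,300):
    print(t0,[(round(.11*(np.cos(np.radians(t))-np.cos(np.radians(t0))),4),round(.11*(np.sin(np.radians(t))-np.sin(np.radians(t0))),4)) for t in range(t0+15,t0+76,15)])
E
```

```text
time: 5.82
tcp_pos: [0.5013, -0.2378, 0.0978]
tcp_rot: [-0.0, 0.707, 0.708, 0.001]
force: [-0.9, 4.7, 7.9]
gripper_width: 0.0151
gripper_force: 30.0
75 [(np.float64(-0.0285), np.float64(0.0037)), (np.float64(-0.0569), np.float64(0.0)), (np.float64(-0.0835), np.float64(-0.011)), (np.float64(-0.1063), np.float64(-0.0285)), (np.float64(-0.1237), np.float64(-0.0513))]
150 [(np.float64(-0.011), np.float64(-0.0265)), (np.float64(-0.0147), np.float64(-0.055)), (np.float64(-0.011), np.float64(-0.0835)), (np.float64(0.0), np.float64(-0.11)), (np.float64(0.0175), np.float64(-0.1328))]
225 [(np.float64(0.0228), np.float64(-0.0175)), (np.float64(0.0493), np.float64(-0.0285)), (np.float64(0.0778), np.float64(-0.0322)), (np.float64(0.1063), np.float64(-0.0285)), (np.float64(0.1328), np.float64(-0.0175))]
300 [(np.float64(0.0228), np.float64(0.0175)), (np.float64(0.0403), np.float64(0.0403)), (np.float64(0.0513), np.float64(0.0668)), (np.float64(0.055), np.float64(0.0953)), (np.float64(0.0513), np.float64(0.1237))]
```

Forces stay low, so I carry on round.

```bash
python3 -m handwheel '[{"dp":[-0.0285,0.0037,0],"yaw":0,"fingers":1},{"dp":[-0.0569,0,0],"yaw":0,"fingers":1},{"dp":[-0.0835,-0.011,0],"yaw":0,"fingers":1},{"dp":[-0.1063,-0.0285,0],"yaw":0,"fingers":1},{"dp":[-0.1237,-0.0513,0],"yaw":0,"fingers":1}]'
python3 -m handwheel '[{"dp":[-0.011,-0.0265,0],"yaw":0,"fingers":1},{"dp":[-0.0147,-0.055,0],"yaw":0,"fingers":1},{"dp":[-0.011,-0.0835,0],"yaw":0,"fingers":1},{"dp":[0,-0.11,0],"yaw":0,"fingers":1},{"dp":[0.0175,-0.1328,0],"yaw":0,"fingers":1}]'
```

```text
time: 6.45
tcp_pos: [0.4873, -0.2757, 0.0979]
tcp_rot: [0.001, 0.707, 0.708, 0.001]
force: [4.4, 2.7, 2.1]
gripper_width: 0.0148
gripper_force: 30.0
time: 7.08
tcp_pos: [0.447, -0.2717, 0.0979]
tcp_rot: [0.002, 0.707, 0.707, 0.001]
force: [6.1, -2.5, 0.2]
gripper_width: 0.0154
gripper_force: 30.0
```

```bash
python3 -m handwheel '[{"dp":[0.0228,-0.0175,0],"yaw":0,"fingers":1},{"dp":[0.0493,-0.0285,0],"yaw":0,"fingers":1},{"dp":[0.0778,-0.0322,0],"yaw":0,"fingers":1},{"dp":[0.1063,-0.0285,0],"yaw":0,"fingers":1},{"dp":[0.1328,-0.0175,0],"yaw":0,"fingers":1}]'
```

```text
time: 7.7
tcp_pos: [0.4404, -0.2325, 0.0978]
tcp_rot: [0.001, 0.708, 0.707, -0.0]
force: [-0.6, -5.0, 3.5]
gripper_width: 0.0152
gripper_force: 30.0
```

Then the final 60°, up to the stop.

```bash
python3 -m handwheel '[{"dp":[0.0228,0.0175,0],"yaw":0,"fingers":1},{"dp":[0.0403,0.0403,0],"yaw":0,"fingers":1},{"dp":[0.0513,0.0668,0],"yaw":0,"fingers":1},{"dp":[0.0548,0.09,0],"yaw":0,"fingers":1},{"dp":[0.0548,0.09,0],"yaw":0,"fingers":1}]'
python3 -m handwheel '[{"dp":[0,0.005,0],"yaw":0,"fingers":1},{"dp":[0,0.008,0],"yaw":0,"fingers":1},{"dp":[0,0.008,0],"yaw":0,"fingers":1}]'
```

```text
time: 8.32
tcp_pos: [0.4662, -0.2149, 0.0977]
tcp_rot: [-0.001, 0.707, 0.707, -0.001]
force: [-6.5, -0.1, 13.0]
gripper_width: 0.0149
gripper_force: 30.0
time: 8.7
tcp_pos: [0.4665, -0.2149, 0.0976]
tcp_rot: [-0.002, 0.708, 0.707, -0.001]
force: [-12.8, 0.7, 18.0]
gripper_width: 0.0153
gripper_force: 30.0
```

The wheel stopped advancing with 13 N at the grip, so the carriage is at the stop. I release, rise and look.

```bash
python3 -m handwheel '[{"dp":[0,0,0],"yaw":0,"fingers":0.5},{"dp":[0,0,0],"yaw":0,"fingers":0.5},{"dp":[0,0,-0.15],"yaw":0,"fingers":0.3},{"dp":[0,0,-0.3],"yaw":0,"fingers":0.3},{"dp":[0,0,-0.4],"yaw":0,"fingers":0.3}]'
python3 -m handwheel '[{"dp":[0,0.15,0],"yaw":0,"fingers":0.3},{"dp":[0,0.26,0],"yaw":0,"fingers":0.3},{"dp":[0,0.26,0],"yaw":0,"fingers":0.3},{"dp":[0,0.26,0],"yaw":0,"fingers":0.3}]'
cat >> h.py <<'E'
def plate2(P,c,z0=.094,z1=.106):
    Q=P[(abs(P[:,0]-c[0])<.055)&(abs(P[:,1]-c[1])<.16)&(P[:,2]>z0)&(P[:,2]<z1)]
    # keep largest blob on 1.5mm grid
    g=np.round((Q[:,:2]-Q[:,:2].min(0))/.0025).astype(int); m=np.zeros(g.max(0)+3,np.uint8); m[g[:,0]+1,g[:,1]+1]=1
    m=cv2.morphologyEx(m,cv2.MORPH_CLOSE,np.ones((3,3)))
    n,l,s,_=cv2.connectedComponentsWithStats(m); k=1+s[1:,4].argmax(); Q=Q[l[g[:,0]+1,g[:,1]+1]==k]
    return cv2.minAreaRect((Q[:,:2]*1000).astype(np.float32)),np.median(Q[:,2])
E
python3 - <<'E'
from cell import eyes,models,monitor
from h import *
print(monitor.observe()["tcp_pos"],monitor.observe()["tcp_rot"])
for c in ("scene","side","wrist"):
    d=eyes.get_image(c); np.savez(f"pics/b_{c}.npz",**d)
    cv2.imwrite(f"pics/b_{c}.png",d["frame"][:,:,::-1])
    for n in ["carriage_edge","plate","plate_hole","post_top","stage","wheel_grip"]:
        print(c,n,[(np.round(r["point"],4).tolist(),round(r["p"],2)) for r in models.tip_of(n,c)[:3]])
    P=cloud(d); print(plate2(P,(.58,-.175)))
    T=sel(P,(.56,.008),.015,.073,.081); print("post",len(T),T.mean(0) if len(T) else 0)
E
```

```text
time: 9.32
tcp_pos: [0.4704, -0.2147, 0.2193]
tcp_rot: [0.001, 0.707, 0.707, 0.001]
force: [0.5, -0.6, -0.5]
gripper_width: 0.0606
gripper_force: 0.0
time: 9.82
tcp_pos: [0.5469, -0.2146, 0.2167]
tcp_rot: [-0.0, 0.707, 0.707, -0.0]
force: [-0.9, -0.4, -0.3]
gripper_width: 0.064
gripper_force: 0.0
[ 0.54692831 -0.21456447  0.21672446] [-3.93395473e-04  7.07140052e-01  7.07073322e-01 -3.29993858e-04]
scene carriage_edge [([0.5707, -0.111, 0.0908], 0.76)]
scene plate [([0.5779, -0.1738, 0.0899], 0.69)]
scene plate_hole []
scene post_top [([0.4959, 0.1473, 0.0779], 0.74), ([0.5613, 0.0076, 0.0748], 0.72), ([0.4646, 0.0602, 0.0771], 0.6)]
scene stage [([0.5762, -0.2056, 0.0043], 0.74), ([0.5696, -0.1106, 0.0932], 0.16)]
scene wheel_grip [([0.4664, -0.213, 0.1097], 0.81)]
(((577.4677124023438, -179.8948974609375), (55.48109436035156, 240.14564514160156), 6.511951923370361), np.float64(0.09925948947649302))
post 20 [0.56036663 0.00760478 0.07462965]
side carriage_edge [([0.5724, -0.1135, 0.0885], 0.74), ([0.6994, -0.0158, 0.0], 0.64)]
side plate [([0.5801, -0.1799, 0.0931], 0.68)]
side plat
[... 158 characters left out ...]
ide stage [([0.5767, -0.2046, -0.0021], 0.76)]
side wheel_grip [([0.4635, -0.2153, 0.1069], 0.96)]
(((578.3958740234375, -178.8699188232422), (50.83211135864258, 245.27293395996094), 6.658204555511475), np.float64(0.10001533190862244))
post 35 [0.56061565 0.01036001 0.07499203]
wrist carriage_edge [([0.4183, -0.0185, -0.0011], 0.71)]
wrist plate [([0.5759, -0.1803, 0.0912], 0.84)]
wrist plate_hole [([0.5632, -0.0785, 0.0984], 0.74)]
wrist post_top [([0.4175, -0.0194, -0.0011], 0.27)]
wrist stage []
wrist wheel_grip [([0.4683, -0.2137, 0.115], 0.98)]
(((576.8596801757812, -167.2590789794922), (50.1373176574707, 220.28778076171875), 6.701155185699463), np.float64(0.09861488208596812))
post 0 0
```

View pics/b_wrist.png

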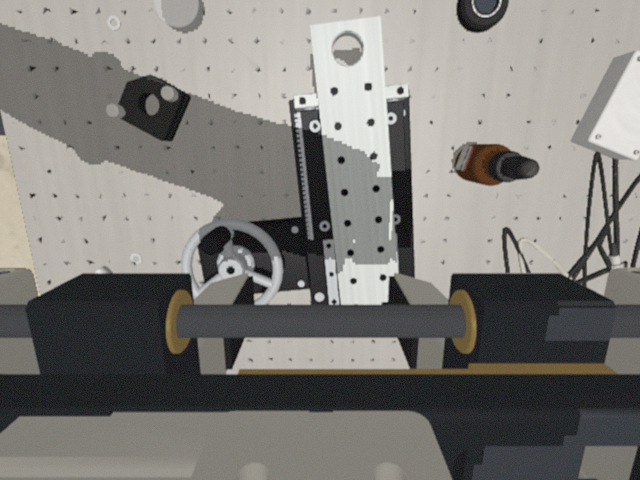

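The wrist view shows the plate's hole at (348,47). The rib is hidden under the plate and the carriage front is against the stop block at (350,95). The plate axis is 6.6° off world y. Now I grip the plate near its tail, across its width.

```bash
python3 -m handwheel '[{"dp":[-0.148,0.134,0],"yaw":-0.11,"fingers":0.3},{"dp":[-0.148,0.134,0],"yaw":-0.11,"fingers":0.3},{"dp":[-0.148,0.134,0.15],"yaw":-0.11,"fingers":0.3},{"dp":[-0.148,0.134,0.2],"yaw":-0.11,"fingers":0.3},{"dp":[-0.148,0.134,0.2],"yaw":-0.11,"fingers":0.3}]'
python3 - <<'E'
from cell import eyes,monitor
from h import *
s=monitor.observe();print(s["tcp_pos"],s["tcp_rot"])
d=eyes.get_image("wrist"); P=cloud(d); print(plate2(P,(.58,-.175)))
cv2.imwrite("pics/c_w.png",d["frame"][:,:,::-1])
E
```

```text
time: 11.5
tcp_pos: [0.587, -0.2584, 0.1565]
tcp_rot: [-0.001, 0.665, 0.747, -0.0]
force: [0.5, -0.2, 0.5]
gripper_width: 0.0643
gripper_force: 0.0
[ 0.58697739 -0.25838643  0.15652274] [-1.06465368e-03  6.65190281e-01  7.46673029e-01 -3.79105571e-04]
(((580.7946166992188, -200.95040893554688), (50.32005310058594, 180.83291625976562), 6.724084377288818), np.float64(0.0986110808721199))
```

View pics/c_w.png

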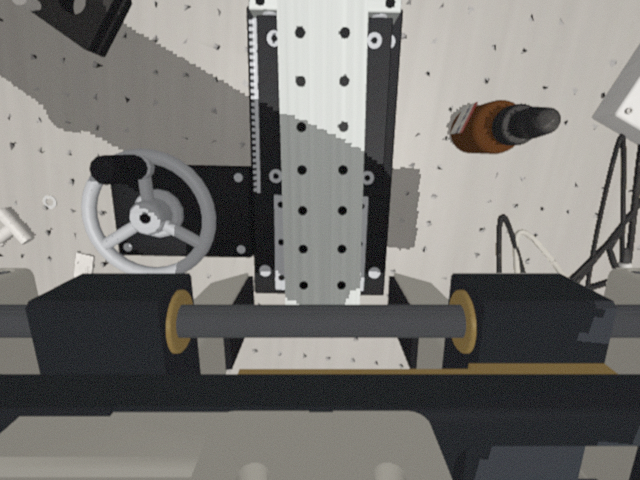

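The plate is centred at column 320 between the fingers and square to them. Down and grip.

```bash
python3 -m handwheel '[{"dp":[0,0,0.13],"yaw":0,"fingers":0.3},{"dp":[0,0,0.23],"yaw":0,"fingers":0.3},{"dp":[0,0,0.265],"yaw":0,"fingers":0.3},{"dp":[0,0,0.265],"yaw":0,"fingers":0.3},{"dp":[0,0,0.265],"yaw":0,"fingers":0.4}]'
python3 -m handwheel '[{"dp":[0,0,0],"yaw":0,"fingers":1},{"dp":[0,0,0],"yaw":0,"fingers":1},{"dp":[0,0,0],"yaw":0,"fingers":1},{"dp":[0,0,0],"yaw":0,"fingers":1}]'
```

```text
time: 12.18
tcp_pos: [0.5888, -0.2594, 0.0794]
tcp_rot: [0.001, 0.665, 0.747, 0.001]
force: [0.5, -0.4, -0.0]
gripper_width: 0.0582
gripper_force: 0.0
time: 12.68
tcp_pos: [0.5885, -0.2594, 0.0785]
tcp_rot: [0.001, 0.665, 0.747, 0.0]
force: [-0.1, 0.2, 6.8]
gripper_width: 0.0495
gripper_force: 30.0
```

```bash
python3 -m handwheel '[{"dp":[0.02,0,0],"yaw":0,"fingers":1},{"dp":[0.045,0.002,0],"yaw":0,"fingers":1},{"dp":[0.07,0.004,0],"yaw":0,"fingers":1},{"dp":[0.095,0.005,0],"yaw":0,"fingers":1},{"dp":[0.12,0.006,0],"yaw":0,"fingers":1}]'
python3 -m handwheel '[{"dp":[0.025,0.001,0],"yaw":0,"fingers":1},{"dp":[0.05,0.003,0],"yaw":0,"fingers":1},{"dp":[0.075,0.004,0],"yaw":0,"fingers":1},{"dp":[0.1,0.006,0],"yaw":0,"fingers":1},{"dp":[0.12,0.006,0],"yaw":0,"fingers":1}]'
python3 -m handwheel '[{"dp":[0,0,0],"yaw":0,"fingers":1},{"dp":[0,0,0],"yaw":0,"fingers":1}]'
python3 - <<'E'
from cell import eyes,models,monitor
from h import *
s=monitor.observe();print(s["tcp_pos"],s["tcp_rot"],s["ft_torque"])
ims=[]
for c,(u,v) in (("scene",(290,240)),("side",(290,270)),("wrist",(0,0))):
    d=eyes.get_image(c); np.savez(f"pics/e_{c}.npz",**d)
    for n in ["carriage_edge","plate","plate_hole","post_top","wheel_grip"]:
        print(c,n,[(np.round(r["point"],4).tolist(),round(r["p"],2)) for r in models.tip_of(n,c)[:2]])
    P=cloud(d); print(plate2(P,(.57,-.095)))
    if c!="wrist": ims.append(cv2.resize(d["frame"][v-50:v+50,u-65:u+65],(400,308),interpolation=cv2.INTER_CUBIC))
    else: ims.append(cv2.resize(d["frame"][:218,40:600],(800,290)))
cv2.imwrite("pics/e.png",cv2.vconcat([cv2.hconcat(ims[:2]),ims[2]])[:,:,::-1])
E
```

```text
time: 13.3
tcp_pos: [0.5863, -0.2247, 0.0789]
tcp_rot: [0.002, 0.666, 0.746, 0.0]
force: [-0.2, -4.2, 7.5]
gripper_width: 0.0497
gripper_force: 30.0
time: 13.92
tcp_pos: [0.5841, -0.1885, 0.0789]
tcp_rot: [0.002, 0.666, 0.746, 0.0]
force: [0.0, -4.8, 9.5]
gripper_width: 0.0496
gripper_force: 30.0
time: 14.18
tcp_pos: [0.5841, -0.1875, 0.0789]
tcp_rot: [0.001, 0.665, 0.747, 0.001]
force: [-0.1, -0.8, 9.5]
gripper_width: 0.0494
gripper_force: 30.0
[ 0.58409044 -0.18751898  0.07892775] [1.22393932e-03 6.65311075e-01 7.46565075e-01 5.14768916e-04] [-0.16701003  0.1103403   0.03767927]
scene carriage_edge [([0.5729, -0.1118, 0.0924], 0.88)]
scene plate [([0.5736, -0.1006, 0.0875], 0.89), ([0.4153, -0.0173, 0.0026], 0.46)]
scene plate_hole [([0.5617, -0.0045, 0.1002], 0.75), ([0.3837, -0.1062, 0.0011], 0.26)]
scene post_top [([0.4621, 0.0568, 0.0756], 0.95), ([0.5613, 0.0097, 0.0768], 0.83)]
scene wheel_grip [([0.4674, -0.2151, 0.108], 0.93)]
(((569.7697143554688, -80.4916000366211), (55.32398223876953, 185.14218139648438), 5.9106011390686035), np.float64(0.09910137515455783))
side carriage_edge [([0.5703, -0.116, 0.0892], 0.8), ([0.7022, -0.0207, 0.0011], 0.69)]
side plate [([0.5757, -0.1083, 0.0919], 0.84), ([0.7081, -0.1633, -0.0004], 0.27)]
side plate_hole [([0.5593, -0.0028, 0.1016], 0.82)]
side post_top [([0.4949, 0.1393, 0.0774], 0.98), ([0.5587, 0.0072, 0.074], 0.89)]
side wheel_grip [([0.4614, -0.215, 0.1111], 0.93)]
(((573.159423828125, -105.66877746582031), (83.80989837646484, 241.9794464111328), 7.476766586303711), np.float64(0.10005442338900877))
wrist carriage_edge []
wrist plate [([0.5693, -0.1078, 0.092], 0.93)]
wrist plate_hole [([0.5711, -0.1085, 0.094], 0.43)]
wrist post_top []
wrist wheel_grip []
(((576.7427368164062, -126.49064636230469), (83.21659088134766, 117.31922912597656), 6.646520137786865), np.float64(0.09858759846912925))
```

View pics/e.png

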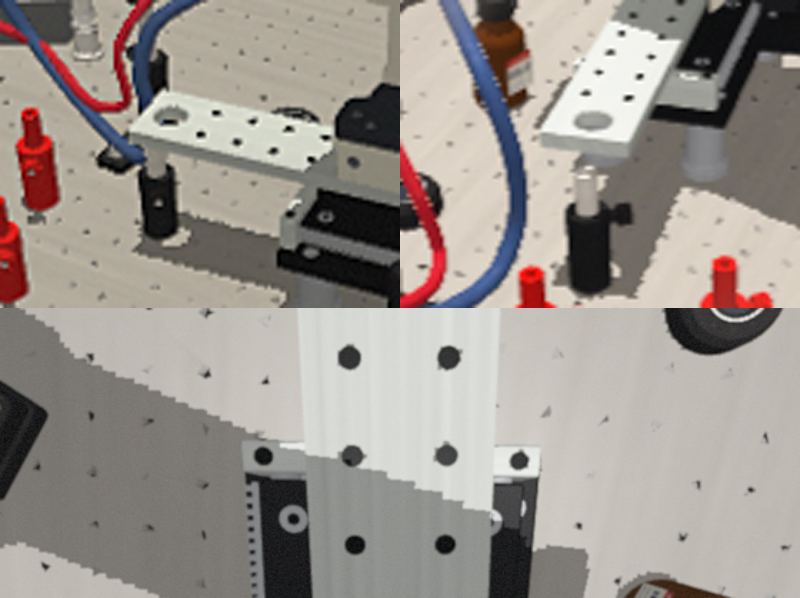

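The plate lies flat, with its hole short of the post (scene crop (170,115), side crop (590,121)). I rectify both cameras' images onto the plate-top and post-top planes for an exact offset.

```bash
cat >> h.py <<'E'
def rect(d,c,z,half=.025,s=8000):
    # metric top view of plane z, +x world right, +y world up; s px/m
    n=int(2*half*s); q=np.array([[0,0],[n,0],[n,n],[0,n]],np.float32)
    w=np.c_[c[0]-half+q[:,0]/s,c[1]+half-q[:,1]/s,np.full(4,z)]
    p=w@d["R"].T+d["t"]; p=np.c_[d["fx"]*p[:,0]/p[:,2]+d["cx"],d["fy"]*p[:,1]/p[:,2]+d["cy"]].astype(np.float32)
    return cv2.warpPerspective(d["frame"],cv2.getPerspectiveTransform(p,q),(n,n),flags=cv2.INTER_CUBIC)
def grid(im,c,half=.025,s=8000):
    im=im.copy(); n=im.shape[0]
    for k in range(-20,21,10):
        a=int(n/2+k*s/1000); cv2.line(im,(a,0),(a,n),(255,0,0),1); cv2.line(im,(0,a),(n,a),(255,0,0),1)
    return im
def post(P,c):
    Q=sel(P,c,.012,.056,.073)
    f=least_squares(lambda p:np.hypot(Q[:,0]-p[0],Q[:,1]-p[1])-.00635,c,loss="soft_l1",f_scale=.001); return len(Q),f.x
E
python3 - <<'E'
from h import *
L=lambda n:dict(np.load(f"pics/{n}.npz"))
es,ed,bs,bd=L("e_scene"),L("e_side"),L("b_scene"),L("b_side")
H=(.5605,-.0035); T=(.560,.009)
for n,d in (("bs",bs),("bd",bd),("ed",ed)): print(n,post(cloud(d),T))
r1=cv2.hconcat([grid(rect(es,H,.1,.0175),H),grid(rect(ed,H,.1,.0175),H)])
r2=cv2.hconcat([grid(rect(bs,T,.076,.0175),T),grid(rect(bd,T,.076,.0175),T)])
cv2.imwrite("pics/r.png",cv2.vconcat([r1,r2])[:,:,::-1]); print(r1.shape)
for n,d in (("es",es),("ed",ed)):
    P=cloud(d)
    e=P[(abs(P[:,0]-.56)<.015)&(P[:,1]>-.03)&(P[:,1]<.04)&(P[:,2]>.095)]; print(n,"outer end y",e[:,1].max(), "z",np.median(e[:,2]))
E
```

```text
bs (46, array([0.56125035, 0.00811754]))
bd (63, array([0.56106948, 0.0095091 ]))
ed (64, array([0.56116028, 0.00922693]))
(280, 560, 3)
es outer end y 0.012244958855872328 z 0.09921892240005789
ed outer end y 0.01568923359788334 z 0.0998017943442881
```

View pics/r.png

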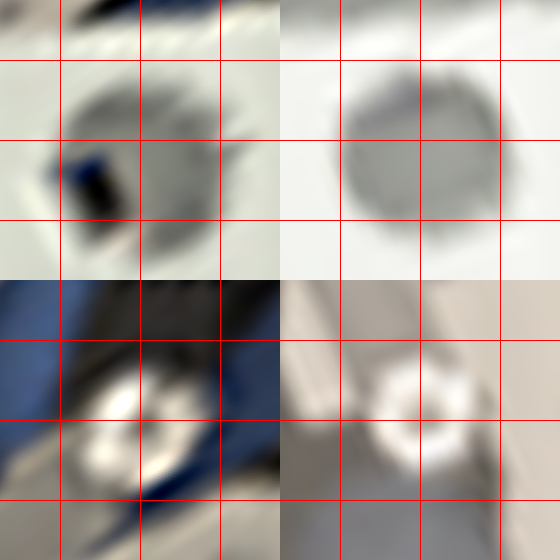

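Measured post minus hole is about (0.0, +15.4) mm in world axes: scene hole (140,169) against post (143,424), side hole (425,154) against post (422,413). In tool axes that is +15.3 mm along x and +1.7 mm along y.

```bash
python3 -m handwheel '[{"dp":[0.012,0.002,0],"yaw":0,"fingers":1},{"dp":[0.026,0.004,0],"yaw":0,"fingers":1},{"dp":[0.04,0.005,0],"yaw":0,"fingers":1},{"dp":[0.051,0.006,0],"yaw":0,"fingers":1},{"dp":[0.051,0.006,0],"yaw":0,"fingers":1}]'
python3 -m handwheel '[{"dp":[0,0,0],"yaw":0,"fingers":1},{"dp":[0,0,0],"yaw":0,"fingers":1},{"dp":[0,0,0],"yaw":0,"fingers":1}]'
python3 - <<'E'
from h import *
from cell import eyes,models
T=(.5607,.009); ims=[]
for c in ("scene","side"):
    d=eyes.get_image(c); np.savez(f"pics/f_{c}.npz",**d)
    print(c,[(np.round(r["point"],4).tolist(),round(r["p"],2)) for n in("plate_hole","carriage_edge","plate") for r in models.tip_of(n,c)[:1]])
    P=cloud(d); Q=P[(abs(P[:,0]-.567)<.03)&(P[:,1]>-.15)&(P[:,1]<.03)&(P[:,2]>.096)&(P[:,2]<.104)]
    A=np.c_[Q[:,:2],np.ones(len(Q))]; print("plane",np.linalg.lstsq(A,Q[:,2],rcond=None)[0],len(Q), post(P,T))
    ims.append(cv2.hconcat([grid(rect(d,T,.1,.0175),T),grid(rect(d,T,.076,.0175),T)]))
cv2.imwrite("pics/r2.png",cv2.vconcat(ims)[:,:,::-1])
E
```

```text
time: 15.7
tcp_pos: [0.5841, -0.1728, 0.0789]
tcp_rot: [0.001, 0.665, 0.746, 0.0]
force: [0.3, -1.9, 8.6]
gripper_width: 0.0501
gripper_force: 30.0
time: 16.08
tcp_pos: [0.5841, -0.1728, 0.0789]
tcp_rot: [0.001, 0.666, 0.746, 0.0]
force: [1.7, -2.8, 7.7]
gripper_width: 0.0497
gripper_force: 30.0
scene [([0.563, 0.01, 0.0986], 0.74), ([0.5706, -0.1136, 0.093], 0.6), ([0.5742, -0.0841, 0.0873], 0.91)]
plane [0.00833479 0.00073845 0.09450974] 1012 (39, array([0.56169419, 0.00763206]))
side [([0.5588, 0.0095, 0.0971], 0.91), ([0.5699, -0.1169, 0.088], 0.64), ([0.5752, -0.0933, 0.0903], 0.88)]
plane [ 0.00527212 -0.00222501  0.0968636 ] 1352 (63, array([0.5610109 , 0.00941562]))
```

View pics/r2.png

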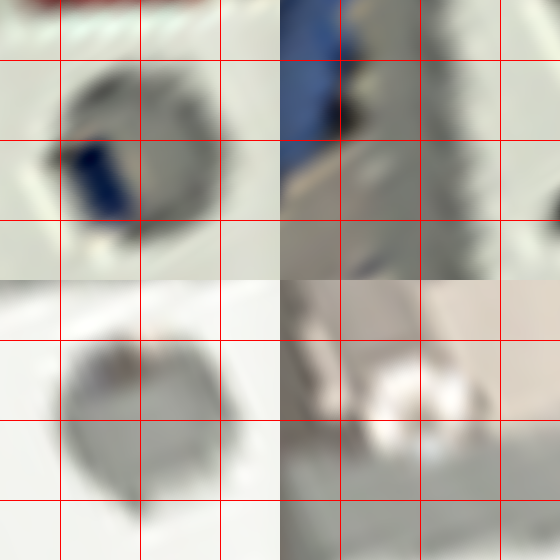

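Plane fits show the plate level (slope under 0.01). The remaining offset is about 1.3 mm outward: scene hole (139,155), side hole (147,422) and side post (420,411). A small correction, then hand in.

```bash
python3 -m handwheel '[{"dp":[0.0025,-0.001,0],"yaw":0,"fingers":1},{"dp":[0.005,-0.0015,0],"yaw":0,"fingers":1},{"dp":[0.005,-0.0015,0],"yaw":0,"fingers":1},{"dp":[0.005,-0.0015,0],"yaw":0,"fingers":1},{"dp":[0.005,-0.0015,0],"yaw":0,"fingers":1}]'
python3 -m handwheel '[{"dp":[0,0,0],"yaw":0,"fingers":1},{"dp":[0,0,0],"yaw":0,"fingers":1},{"dp":[0,0,0],"yaw":0,"fingers":1},{"dp":[0,0,0],"yaw":0,"fingers":1}]'
python3 - <<'E'
from h import *
from cell import eyes
T=(.5607,.009); ims=[]
for c in ("scene","side"):
    d=eyes.get_image(c); ims.append(grid(rect(d,T,.1,.0175),T))
ims.append(cv2.resize(d["frame"][180:320,190:400],(420,280)))
cv2.imwrite("pics/r3.png",cv2.hconcat(ims)[:,:790,::-1])
E
```

```text
time: 17.1
tcp_pos: [0.5837, -0.1717, 0.0789]
tcp_rot: [0.002, 0.666, 0.746, 0.0]
force: [1.5, -3.6, 8.7]
gripper_width: 0.0495
gripper_force: 30.0
time: 17.6
tcp_pos: [0.5837, -0.1718, 0.0789]
tcp_rot: [0.002, 0.666, 0.746, 0.0]
force: [0.3, -3.2, 8.4]
gripper_width: 0.0498
gripper_force: 30.0
```

View pics/r3.png

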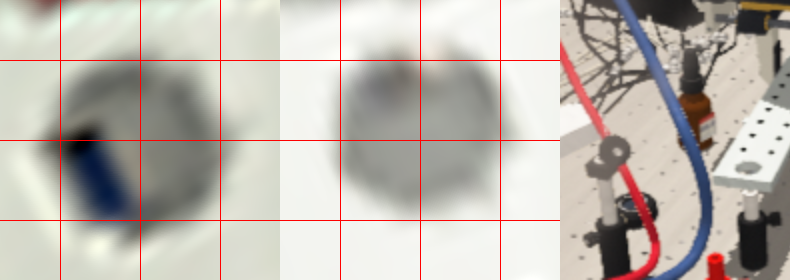

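The hole is now within about 0.5 mm of the post axis in both views (scene centre (139,146), side centre (424,128)). The plate is flat and held.

```bash
python3 -c "
from cell import ctrl; print(ctrl.close_job())"
```

```text
the job is handed in; nothing more can be done
None
```

The job is handed in at about 18 s: the carriage is wound hard against its end stop, and the plate was slid out flat until its hole stands about 0.5 mm from the post's axis in both camera views, still gripped, level and clear of the post; along the way my first pinch closed on top of the handwheel grip, pressing it with about 15 N, before I corrected the height.

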